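# Fit the tongued vice jaw to the key-cutting machine

## Task

Fit the vice jaw with the long tongue to the key-cutting machine: set it flat on the carriage table, slide its tongue under the retaining bridge until it is fully home against the back of the pocket, then let go and push the plunger knob on the bridge all the way down so that its pin locks the tongue. Work by feel and never push the jaw or the machine harder than about 20 N, and leave the other jaw and the key blank where they are.

Things in the scene. Friction and masses are not known exactly. Their poses are not given: they have to be found in the camera images.
- machine: the key-cutting machine, fixed. Origin on the bench top, below point bridge_mouth; +y: the way the jaw slides in, +x: away from the operator. Carriage table: flat bare steel plate on the slot axis x = 0, 86 mm wide in x, y = -135 to +85 mm, top 60 mm above the bench. Motor head, 200 mm tall, at y = 135 to 295 mm, x = -45 to 155 mm; the plinth reaches x = -95 to 165, y = -155 to 305 mm, 26 mm up
- bridge_mouth (a point): on the carriage table at the NOMINAL mouth of the retaining bridge, axes as the machine's. The bridge (dark steel, 72 mm wide in x, 59 long in y, 23.5 tall) is bolted in slots; the mechanic set it, fixed, anywhere within 10 mm either way along y of nominal. That shift is not measured: home has to be felt. With the jaw home, its origin is at y = -29 mm from here plus the shift
- pocket_back (a point): nominal middle of the back wall of the bridge's pocket, at table level, y = 45 mm from bridge_mouth (the true wall has the bridge's shift). The pocket is open to -y, 42 mm wide, 11.5 mm high under a 12 mm roof, 45 mm deep. Two sprung balls in its roof, 10 mm inside the mouth, press on the tongue passing under them: a drag of about 3 to 10 N; the back wall is felt as a steep rise beyond that
- plunger_place (a point): nominal middle of the top of the plunger knob when up, 73 mm above the carriage table, y = 22 mm from bridge_mouth (the true knob has the bridge's shift along y). Black mushroom knob, 24 mm across, on the bridge; nothing taller within 95 mm of it but the head and the spindle
- cutter (a point): middle of the cutter wheel, 60 mm across, on its spindle, which runs from it to the motor head along y; all of it lies beyond x = 95 mm of the machine's frame, 90 to 160 mm above the bench
- jaw: the loose steel vice jaw to fit, about 0.55 kg. Origin: underside, below the middle of its vice body; +y along the tongue, z up. Foot and tongue: one plate 40 mm wide (x), 10 thick, y = -26 to the tip at +74 mm, tip corners rounded 8 mm. Vice  34 mm wide (x), y = -24 to 24, from 10 to 44 mm up; grip it across x, above the foot. On top a black wing 10 wide (x), 36 long (y), up to 62 mm
- tongue_tip (a point): middle of the tip of the tongue, on the underside, 74 mm from the jaw's origin along its +y
- tongue_hole (a point): centre of the hole through the tongue (11 mm square), at the upper face, 10 mm up, 51 mm from the jaw's origin along its +y; with the jaw home the plunger's pin stands over it
- plunger (a joint): travel of the plunger in m: 0 up (at the start), 0.010 fully down. It takes about 3 N to move and stays where it is left. Its 8 mm pin drops through the tongue's hole only when the tongue is home within about 1.5 mm; otherwise it stops on the tongue after 2 mm
- spare_jaw: the other vice jaw, loose, not to be used: square foot 56 x 66 x 10 mm without a tongue, a lying round collet and a round knob on top, 70 mm tall; origin centre of its underside
- key_blank: bystander: brass key blank lying flat, 60 mm long, 4 mm thick

How it is judged:
By the outcome, as a careful person would: the job done as asked, in the order asked, and still so for the second after the job is handed in, with the robot touching nothing.
It also fails if it takes over 69 s, if anything falls off the work surface, if the arm or the gripper's body presses on something with over 40 N, if the wrist force passes 120 N, or if a joint passes its speed limit or range.

## Robot

A 6-joint arm with a two-finger parallel gripper is mounted at the origin on the work surface. World frame = base frame: x ahead of the robot, y to its left, z up, the work surface at z = 0. Lengths are in m, angles in rad, forces in N, time in s.
With the tool pointing down it reaches from about 0.35 to 0.85 m from the base axis. Payload 8.1 kg.
Tool frame: the origin (TCP) lies midway between the tips of the shut fingers; the grasp point (between the pads) lies 19 mm behind it; z points along the fingers, y is the direction in which the jaws open and shut (so a half turn about z gives the same grasp; the last joint's range is limited). The gripper opens to 93 mm and grips with 3 to 60 N. Pads are 15 mm wide; open, the fingers measure 128 mm over their backs; the gripper's body (75 mm by 188 mm) begins 65 mm behind the grasp point.
Start: joints at [1.095, 0.13, 1.488, -0, 1.523, -0.085], TCP at [0.229, 0.555, 0.219] pointing down, gripper open.
Joint ranges: [-2.96, 2.96], [-0.89, 2.26], [0.02, 2.5], [-1.34, 4.48], [0, 2.73], [-2.66, 2.66]. Speed limits (rad/s): [2.39, 2.39, 2.79, 3.14, 3.14, 3.14].

## Interface

Orientations are given as a rotation vector (axis times angle).
In Python, from plant import robot gives the robot as it stands. The module is installed in compiled form; this text tells all that it offers.
- The arm moves only by the shell command python3 -m pendant 'ROWS' [FORCE]. ROWS is JSON, a list of rows, each an object with "translation": the shift along the tool's x, y, z in mm, a list of three; "twist": the turn, a rotation vector about the tool's x, y, z in rad, a list of three; "grip": the opening, from -1 (shut) to 1 (fully open). A call has exactly 10 rows; each row shifts and turns the pose as measured when the row begins, along the tool's axes as they then stand; what a row does not reach is not made up. A row lasts 1/10 s, in which the tool goes at most 50 mm and 8.59 degrees, less where a joint would pass 70% of its speed; a pose out of reach is approached as far as the arm can. A call is refused whole if a number of a shift passes 50 or a number of a turn 0.15, either way. A call with a gripper value outside its range is refused whole. The fingers move at their own pace and stop on an object; FORCE is the grip in N (left out, the last holds). Time passes only in rows, so rows that do not move let the fingers close, or fill a call up. It gives the time, the measured TCP pose, the force and the opening at its end, in the units of the state.
- robot.read_state(): the state, without advancing time (a new reading comes with each control period).
- robot.read_camera(name): name is "side" or "top"; returns (picture, depth): 480x640x3 uint8, red, green, blue; 480x640 float32, m along the optical axis (not along the pixel's ray), 0 where there is no reading.
- robot.camera_info(name): a dict with "vertical_fov" (degrees; the focal length in pixels is half the picture's height over the tangent of half this angle, whatever the lens; pixels are square), "cx", "cy" (the principal point, pixels), "D" ([k1, k2, p1, p2, k3] as OpenCV has them; the pictures are not rectified), "cam_to_world" (4x4, takes a point from camera to world coordinates). Camera axes: x right, y up, looking along -z (the intrinsics and any distortion apply to the point x, -y, -z); pixel columns grow to the right and rows downward; lengths in m; the calibration is good to about 2 mm. A picture is of the moment at which its call begins. camera_info takes no time and is no camera call.
- robot.close_job(): hands the job in, once; it reports no verdict.
The state is a dict: "t": time; "q": joint angles; "dq": joint speeds; "joint_torque": joint torques, N m; "tool_pos": TCP position; "orientation": TCP orientation; "force": force on the tool from outside, world axes, zero at the start; "wrist_torque": the same for the moment, N m; "opening": finger opening in m.
Only numpy, scipy, OpenCV 4.12 (cv2) and the standard library are available. Lean on these libraries where they do the work, as an engineer would, in place of code of your own. Each camera call takes 0.05 s, during which the arm holds its last target. There are 200 camera calls.

## Working session

There is one attempt and no reset: what is moved stays moved. The work goes in short steps, Python scripts to look and compute and a shell command to move; the robot and the scene stay as the last step left them, time stands still between calls to the robot, and variables do not carry over. Pictures are saved under pics/ and viewed, about 8 in all and at most 12, crops included, and the job is handed in when it is done.

```bash
mkdir -p pics; ls
cat > h.py <<'E'
import numpy as np,cv2
from plant import robot
from scipy.spatial.transform import Rotation as R
def K(n):
    i=robot.camera_info(n); f=240/np.tan(np.radians(i["vertical_fov"])/2)
    return np.array([[f,0,i["cx"]],[0,f,i["cy"]],[0,0,1]]),np.array(i["D"],float),np.array(i["cam_to_world"])
def rays(n,px):
    k,D,T=K(n); p=cv2.undistortPoints(np.array(px,float).reshape(-1,1,2),k,D).reshape(-1,2)
    d=np.c_[p[:,0],-p[:,1],-np.ones(len(p))]
    return T[:3,3],d@T[:3,:3].T
def onz(n,px,z):
    o,d=rays(n,px); return o+d*((z-o[2])/d[:,2])[:,None]
def cloud(n,depth):
    v,u=np.mgrid[0:480,0:640]; o,d=rays(n,np.c_[u.ravel(),v.ravel()])
    P=o+d*depth.reshape(-1,1); P[depth.ravel()==0]=np.nan
    return P.reshape(480,640,3)
def snap(n,f):
    im,d=robot.read_camera(n); cv2.imwrite(f"pics/{f}.png",im[:,:,::-1]); np.save(f"pics/{f}.npy",d); return im,d
def st():
    s=robot.read_state(); 
    print(s["t"],"tcp",np.round(s["tool_pos"],4),"F",np.round(s["force"],1),"op",s["opening"]); print(np.round(R.from_rotvec(s["orientation"]).as_matrix(),3)); return s
E
python3 - <<'E'
from h import *
for n in("top","side"):
    snap(n,n+"0"); k,D,T=K(n); print(k,D,T.round(3))
st()
E
```

```text
pics
[[598.95632446   0.         317.02518724]
 [  0.         598.95632446 239.75990004]
 [  0.           0.           1.        ]] [0.01497714 0.         0.         0.         0.        ] [[ 0.003  0.992 -0.123  0.427]
 [-1.     0.001 -0.014 -0.081]
 [-0.014  0.123  0.992  0.991]
 [ 0.     0.     0.     1.   ]]
[[545.55277828   0.         316.32914593]
 [  0.         545.55277828 246.09345634]
 [  0.           0.           1.        ]] [-0.001657  0.        0.        0.        0.      ] [[-0.981  0.133 -0.14   0.432]
 [-0.193 -0.674  0.714  0.475]
 [ 0.001  0.727  0.686  0.656]
 [ 0.     0.     0.     1.   ]]
0.1 tcp [0.2283 0.5543 0.2177] F [0.4 0.3 0.4] op 0.09257304877891721
[[-0.925  0.381 -0.001]
 [ 0.381  0.925 -0.002]
 [ 0.    -0.002 -1.   ]]
```

View pics/top0.png

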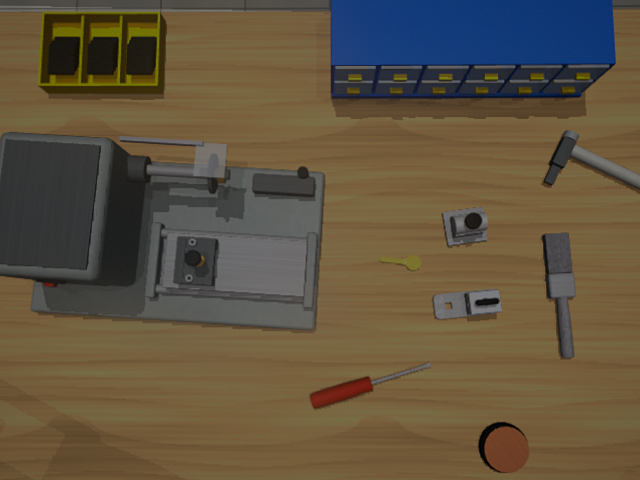

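View pics/side0.png

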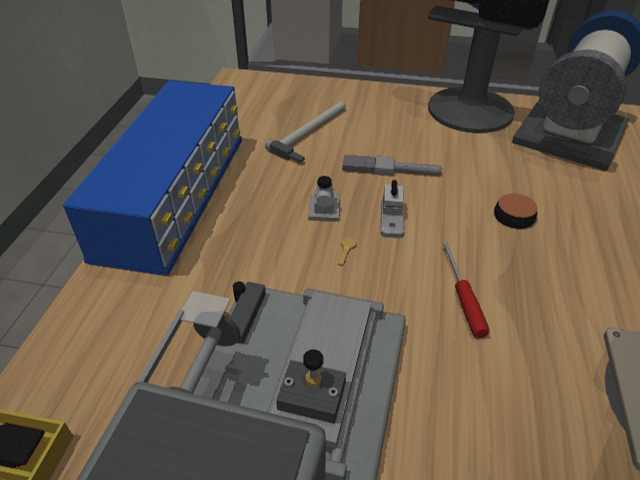

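The top view shows the jaw at about (467,303) with its tongue to the left (world +y), the spare at (466,227) and the key at (403,262). The bridge is at (196,262) with its knob at (194,258), and the table runs from about x=165 to 305. The side view agrees.

Run:
```python
from h import *
im=cv2.imread("pics/top0.png"); d=np.load("pics/top0.npy"); P=cloud("top",d); Z=P[...,2]
def box(name,box_,z0,z1):
    u0,v0,u1,v1=box_; m=np.zeros(Z.shape,bool); m[v0:v1,u0:u1]=True
    m&=(Z>z0)&(Z<z1); m=m.astype(np.uint8)
    n,l,s,c=cv2.connectedComponentsWithStats(m); k=1+s[1:,4].argmax(); m=(l==k)
    q=P[m]; r=cv2.minAreaRect((q[:,:2]*1000).astype(np.float32))
    print(name,m.sum(),"zmed",np.median(q[:,2]).round(4),"rect",np.round(r[0],1),np.round(r[1],1),round(r[2],2)); return m
print("bench z",np.nanmedian(Z[330:360,330:420]))
box("table",(150,215,318,310),.052,.068)
box("bridge",(165,225,225,295),.075,.092)
box("knob",(170,235,225,290),.115,.15)
box("vice",(425,280,510,330),.036,.05)
box("wing",(425,280,510,330),.054,.07)
box("jaw",(425,280,510,330),.005,.08)
box("foot",(425,280,510,330),.005,.016)
box("spare",(430,200,500,250),.005,.09)
box("plinth",(20,150,335,335),.018,.034)
dep=np.load("pics/side0.npy");Q=cloud("side",dep)
for n,(u0,v0,u1,v1),a,b in(("knobS",(295,340,335,375),.115,.15),("viceS",(375,170,410,240),.036,.05),("wingS",(375,170,410,240),.054,.07),("bridgeS",(265,345,355,425),.075,.092),("tableS",(260,290,390,470),.054,.066)):
    q=Q[v0:v1,u0:u1].reshape(-1,3); q=q[(q[:,2]>a)&(q[:,2]<b)]
    r=cv2.minAreaRect((q[:,:2]*1000).astype(np.float32)); print(n,len(q),np.median(q[:,2]),np.round(r[0],1),np.round(r[1],1),r[2])
c=[cv2.resize(im[y:y+90,x:x+w],None,fx=4,fy=4,interpolation=cv2.INTER_CUBIC) for x,y,w in((425,245,100),)]
c.append(cv2.resize(im[215:315,145:325],None,fx=4,fy=4,interpolation=cv2.INTER_CUBIC))
W=max(a.shape[1] for a in c); c=[cv2.copyMakeBorder(a,0,0,0,W-a.shape[1],0) for a in c]
cv2.imwrite("pics/crop1.png",np.clip(cv2.resize(np.vstack(c),None,fx=.75,fy=.75).astype(float)*1.7,0,255))
```

```text
bench z 0.0003633160833391158
table 5873 zmed 0.0601 rect [505.   61.4] [221.9  86.2] 86.3
bridge 1610 zmed 0.0837 rect [508.7 120.5] [60.1 72.1] 86.06
knob 223 zmed 0.1325 rect [507.8 112.2] [22.9 22.1] 89.61
vice 535 zmed 0.0441 rect [ 447.9 -330.3] [33.9 49. ] 5.67
wing 146 zmed 0.0613 rect [ 447.8 -329.5] [ 9.8 35.7] 6.48
jaw 1583 zmed 0.0131 rect [ 445.1 -306.3] [ 40.3 100. ] 6.06
foot 797 zmed 0.0104 rect [ 445.  -305.9] [40.2 99.1] 5.91
spare 1412 zmed 0.0306 rect [ 572.6 -310. ] [56.3 66. ] 8.19
plinth 17880 zmed 0.026 rect [545.8 158.1] [460.9 260.1] 86.49
knobS 353 0.13096411211382786 [506.8 114.1] [23.3 22.9] 18.52766990661621
viceS 299 0.04186107841257336 [ 446.1 -328.4] [34.  51.7] 6.540818691253662
wingS 74 0.059047579696383745 [ 445.6 -327.7] [ 9.4 36.1] 5.4897236824035645
bridgeS 2587 0.08214177371541387 [507.5 120.3] [60.6 72.3] 86.30463409423828
tableS 5394 0.05853187155902373 [503.7  61.3] [221.2  86.4] 86.25337219238281[ WARN:0@0.541] global loadsave.cpp:1063 imwrite_ Unsupported depth image for selected encoder is fallbacked to CV_8U.
```

View pics/crop1.png

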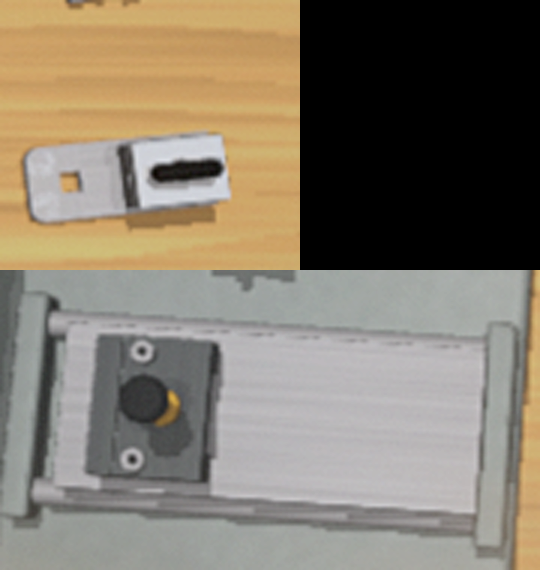

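The sizes agree with the text in both views: table 86x222 mm at z=60, bridge 60x72 at 84, jaw 40x100. That puts the machine yaw at about -3.65°, its origin at about (506,86) mm and the bridge shift at about +5 mm. The jaw origin is at about (447,-329.5) mm with yaw +6°. The crop confirms the hole and tongue side and the mouth side. Next I turn the tool, then travel over.

```bash
cat >> h.py <<'E'
def go(x,y,z,yaw):
    """remaining move in tool axes (mm) and tool z twist to world target; yaw = angle of tool y, deg"""
    s=st(); M=R.from_rotvec(s["orientation"]).as_matrix()
    t=np.radians(yaw); T=np.array([[-np.sin(t),np.cos(t),0],[np.cos(t),np.sin(t),0],[0,0,-1.]])
    print("shift",np.round(M.T@(np.array([x,y,z])-1000*np.array(s["tool_pos"])),2),"twist",np.round(R.from_matrix(M.T@T).as_rotvec(),4),"q",np.round(s["q"],2))
E
python3 -m pendant '[{"translation":[0,0,0],"twist":[0,0,0.1075],"grip":1},{"translation":[0,0,0],"twist":[0,0,0.1075],"grip":1},{"translation":[0,0,0],"twist":[0,0,0.1075],"grip":1},{"translation":[0,0,0],"twist":[0,0,0.1075],"grip":1},{"translation":[0,0,0],"twist":[0,0,0.1075],"grip":1},{"translation":[0,0,0],"twist":[0,0,0.1075],"grip":1},{"translation":[0,0,0],"twist":[0,0,0.1075],"grip":1},{"translation":[0,0,0],"twist":[0,0,0.1075],"grip":1},{"translation":[0,0,0],"twist":[0,0,0.1075],"grip":1},{"translation":[0,0,0],"twist":[0,0,0.1075],"grip":1}]'
python3 -c "
from h import *
go(447,-329.5,200,6)"
```

```text
t: 1.1
tool_pos: [0.2266, 0.5511, 0.2112]
orientation: [2.147, 2.288, -0.02]
force: [0.5, 0.8, -0.1]
opening: 0.0929
1.1 tcp [0.2266 0.5511 0.2112] F [ 0.5  0.8 -0.1] op 0.09291529366957396
[[-0.063  0.998 -0.006]
 [ 0.998  0.063 -0.012]
 [-0.011 -0.007 -1.   ]]
shift [-892.61  164.16   20.13] twist [-0.007   0.0111 -0.0412] q [ 1.09  0.14  1.5  -0.    1.52  1.03]
```

```bash
python3 -m pendant '[{"translation":[-45,8,-1],"twist":[0,0,0],"grip":1},{"translation":[-45,8,-1],"twist":[0,0,0],"grip":1},{"translation":[-45,8,-1],"twist":[0,0,0],"grip":1},{"translation":[-45,8,-1],"twist":[0,0,0],"grip":1},{"translation":[-45,8,-1],"twist":[0,0,0],"grip":1},{"translation":[-45,8,-1],"twist":[0,0,0],"grip":1},{"translation":[-45,8,-1],"twist":[0,0,0],"grip":1},{"translation":[-45,8,-1],"twist":[0,0,0],"grip":1},{"translation":[-45,8,-1],"twist":[0,0,0],"grip":1},{"translation":[-45,8,-1],"twist":[0,0,0],"grip":1}]' >/dev/null
python3 -c "
from h import *
go(447,-329.5,200,6)"
```

```text
2.1 tcp [0.332  0.0937 0.2198] F [ 0.9 -0.3  0.3] op 0.09317455901368929
[[-0.069  0.998 -0.012]
 [ 0.997  0.069 -0.02 ]
 [-0.019 -0.013 -1.   ]]
shift [-429.63   85.86   27.08] twist [-0.0136  0.0193 -0.0357] q [ 0.15 -0.6   2.11 -0.02  1.65  0.08]
```

```bash
python3 -m pendant '[{"translation":[-43,8.6,0],"twist":[-0.003,0.004,-0.004],"grip":1},{"translation":[-43,8.6,0],"twist":[-0.003,0.004,-0.004],"grip":1},{"translation":[-43,8.6,0],"twist":[-0.003,0.004,-0.004],"grip":1},{"translation":[-43,8.6,0],"twist":[-0.003,0.004,-0.004],"grip":1},{"translation":[-43,8.6,0],"twist":[-0.003,0.004,-0.004],"grip":1},{"translation":[-43,8.6,0],"twist":[-0.003,0.004,-0.004],"grip":1},{"translation":[-43,8.6,0],"twist":[-0.003,0.004,-0.004],"grip":1},{"translation":[-43,8.6,0],"twist":[-0.003,0.004,-0.004],"grip":1},{"translation":[-43,8.6,0],"twist":[-0.003,0.004,-0.004],"grip":1},{"translation":[-43,8.6,0],"twist":[-0.003,0.004,-0.004],"grip":1}]' >/dev/null
python3 -c "
from h import *
go(447,-329.5,80,6)"
```

```text
3.1 tcp [ 0.4541 -0.3468  0.2185] F [0.7 0.8 0.9] op 0.09317912090488717
[[-0.107  0.994  0.019]
 [ 0.994  0.106  0.025]
 [ 0.023  0.021 -1.   ]]
shift [ 14.84  -8.13 138.75] twist [ 0.0211 -0.0226  0.0022] q [-0.76  0.05  1.57  0.03  1.52 -0.87]
```

```bash
python3 -m pendant '[{"translation":[3,-2,15],"twist":[0.005,-0.006,0],"grip":1},{"translation":[3,-2,15],"twist":[0.005,-0.006,0],"grip":1},{"translation":[3,-2,15],"twist":[0.005,-0.006,0],"grip":1},{"translation":[3,-1,15],"twist":[0.004,-0.004,0],"grip":1},{"translation":[2,0,15],"twist":[0,0,0],"grip":1},{"translation":[0,0,15],"twist":[0,0,0],"grip":1},{"translation":[0,0,15],"twist":[0,0,0],"grip":1},{"translation":[0,0,15],"twist":[0,0,0],"grip":1},{"translation":[0,0,0],"twist":[0,0,0],"grip":1},{"translation":[0,0,0],"twist":[0,0,0],"grip":1}]' >/dev/null
python3 -c "
from h import *
go(447,-329.5,16,6)"
```

```text
4.1 tcp [ 0.4435 -0.3341  0.085 ] F [ 0.3 -0.7  0.1] op 0.09256791202482675
[[-0.102  0.995 -0.005]
 [ 0.995  0.102  0.006]
 [ 0.006 -0.005 -1.   ]]
shift [ 3.77  4.25 69.  ] twist [-0.0047 -0.0062 -0.0025] q [-0.74  0.12  1.75  0.    1.28 -0.84]
```

```bash
python3 -m pendant '[{"translation":[1,1,10],"twist":[-0.002,-0.002,0],"grip":1},{"translation":[1,1,10],"twist":[-0.002,-0.002,0],"grip":1},{"translation":[1,1,10],"twist":[0,-0.002,0],"grip":1},{"translation":[1,1,10],"twist":[0,0,0],"grip":1},{"translation":[0,0.5,9],"twist":[0,0,0],"grip":1},{"translation":[0,0,7],"twist":[0,0,0],"grip":1},{"translation":[0,0,4],"twist":[0,0,0],"grip":1},{"translation":[0,0,0],"twist":[0,0,0],"grip":1},{"translation":[0,0,0],"twist":[0,0,0],"grip":1},{"translation":[0,0,0],"twist":[0,0,0],"grip":1}]' >/dev/null
python3 -c "
from h import *
go(447,-329.5,16,6)
snap('top','top1')"
```

```text
5.1 tcp [ 0.4491 -0.3302  0.0215] F [-0.6 -0.5  0.3] op 0.09267092257028138
[[-0.102  0.995  0.002]
 [ 0.995  0.102 -0.002]
 [-0.002  0.002 -1.   ]]
shift [ 0.95 -1.99  5.44] twist [ 0.0016  0.0025 -0.0025] q [-0.73  0.2   1.79 -0.    1.15 -0.83]
```

View pics/top1.png

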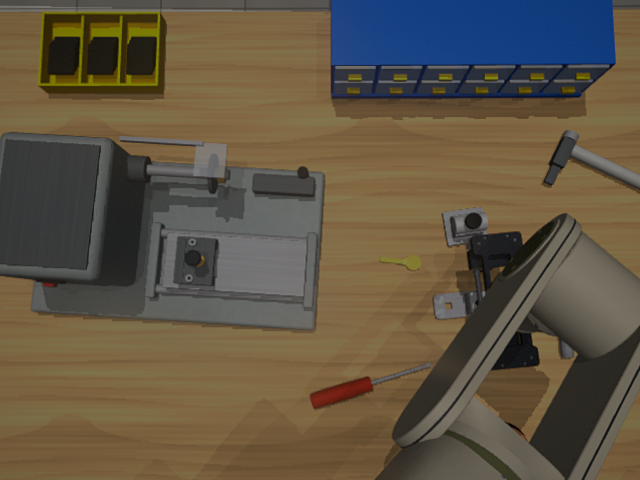

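The view shows the fingers straddling the vice, clear of the spare jaw at (466,227). I'll go down 4 mm and close.

```bash
python3 -m pendant '[{"translation":[0.5,-1,3],"twist":[0,0,0],"grip":1},{"translation":[0.5,-1,1],"twist":[0,0,0],"grip":1},{"translation":[0,0,-0.5],"twist":[0,0,0],"grip":-1},{"translation":[0,0,-0.5],"twist":[0,0,0],"grip":-1},{"translation":[0,0,-0.5],"twist":[0,0,0],"grip":-1},{"translation":[0,0,-0.5],"twist":[0,0,0],"grip":-1},{"translation":[0,0,-0.5],"twist":[0,0,0],"grip":-1},{"translation":[0,0,-0.5],"twist":[0,0,0],"grip":-1},{"translation":[0,0,-0.5],"twist":[0,0,0],"grip":-1},{"translation":[0,0,-0.5],"twist":[0,0,0],"grip":-1}]' 30 >/dev/null
python3 -c "
from h import *
go(447,-329.5,16,6)"
```

```text
6.15 tcp [ 0.4478 -0.3302  0.023 ] F [-1.   0.1 -4.2] op 0.033589450970387055
[[-0.102  0.995  0.004]
 [ 0.995  0.102 -0.004]
 [-0.005  0.004 -1.   ]]
shift [ 0.8  -0.72  6.99] twist [ 0.0036  0.0045 -0.0025] q [-0.73  0.19  1.79 -0.    1.15 -0.83]
```

```bash
python3 -m pendant '[{"translation":[0,0,-5],"twist":[0,0,0],"grip":-1},{"translation":[0,0,-10],"twist":[0,0,0],"grip":-1},{"translation":[0,0,-15],"twist":[0,0,0],"grip":-1},{"translation":[0,0,-15],"twist":[0,0,0],"grip":-1},{"translation":[0,0,-15],"twist":[0,0,0],"grip":-1},{"translation":[0,0,-15],"twist":[0,0,0],"grip":-1},{"translation":[0,0,-15],"twist":[0,0,0],"grip":-1},{"translation":[0,0,-15],"twist":[0,0,0],"grip":-1},{"translation":[0,0,-5],"twist":[0,0,0],"grip":-1},{"translation":[0,0,0],"twist":[0,0,0],"grip":-1}]' >/dev/null
python3 -c "
from h import *
go(500.5,-3,128,-3.65)"
```

```text
7.15 tcp [ 0.4446 -0.3275  0.1409] F [ 0.6  0.4 -6.9] op 0.03387471351400584
[[-0.102  0.995 -0.001]
 [ 0.995  0.102 -0.   ]
 [-0.    -0.001 -1.   ]]
shift [317.07  88.79  12.77] twist [-0.0008  0.0004  0.166 ] q [-0.73  0.05  1.72 -0.    1.37 -0.83]
```

```bash
python3 -m pendant '[{"translation":[20,6,0],"twist":[0,0,0.033],"grip":-1},{"translation":[35,9,0],"twist":[0,0,0.033],"grip":-1},{"translation":[40,9,0],"twist":[0,0,0.033],"grip":-1},{"translation":[40,11,0],"twist":[0,0,0.033],"grip":-1},{"translation":[40,13,0],"twist":[0,0,0.033],"grip":-1},{"translation":[40,14,0],"twist":[0,0,0],"grip":-1},{"translation":[35,13,0],"twist":[0,0,0],"grip":-1},{"translation":[25,9,0],"twist":[0,0,0],"grip":-1},{"translation":[10,4,0],"twist":[0,0,0],"grip":-1},{"translation":[0,0,0],"twist":[0,0,0],"grip":-1}]' >/dev/null
python3 -c "
from h import *
go(500.5,-3,100,-3.65)"
```

```text
8.15 tcp [ 0.5334 -0.034   0.1339] F [-0.4  0.2 -7.7] op 0.03381811313904138
[[ 0.073  0.997 -0.01 ]
 [ 0.997 -0.073  0.001]
 [ 0.001 -0.01  -1.   ]]
shift [ 28.49 -34.73  34.3 ] twist [-0.0099 -0.0006 -0.0096] q [-0.16  0.02  1.76 -0.    1.37 -0.09]
```

```bash
python3 -m pendant '[{"translation":[5,-6,5],"twist":[-0.002,0,-0.002],"grip":-1},{"translation":[5,-6,5],"twist":[-0.002,0,-0.002],"grip":-1},{"translation":[5,-6,5],"twist":[-0.002,0,-0.002],"grip":-1},{"translation":[5,-6,5],"twist":[-0.002,0,-0.002],"grip":-1},{"translation":[4,-5,5],"twist":[-0.002,0,-0.002],"grip":-1},{"translation":[3,-3,4],"twist":[0,0,0],"grip":-1},{"translation":[0,0,0],"twist":[0,0,0],"grip":-1},{"translation":[0,0,0],"twist":[0,0,0],"grip":-1},{"translation":[0,0,0],"twist":[0,0,0],"grip":-1},{"translation":[0,0,0],"twist":[0,0,0],"grip":-1}]' >/dev/null
python3 - <<'E'
from h import *
go(500.5,-3,84,-3.65)
snap('side','side1'); snap('top','top2')
a=cv2.imread('pics/side1.png')[230:440,220:430]; b=cv2.imread('pics/top2.png')[200:330,140:340]
a=cv2.resize(a,(400,400),interpolation=2);b=cv2.resize(b,(400,260),interpolation=2)
b=cv2.copyMakeBorder(b,0,140,0,0,0); cv2.imwrite('pics/c2.png',cv2.convertScaleAbs(np.hstack([a,b]),alpha=1.6))
E
```

```text
9.15 tcp [ 0.4979 -0.0065  0.1011] F [ 0.3  0.2 -6.7] op 0.03377065961317683
[[ 0.067  0.998 -0.002]
 [ 0.998 -0.067 -0.001]
 [-0.001 -0.002 -1.   ]]
shift [ 3.68  2.43 17.14] twist [-0.0019  0.0009 -0.003 ] q [-0.12 -0.06  1.9  -0.    1.3  -0.05]
```

View pics/c2.png

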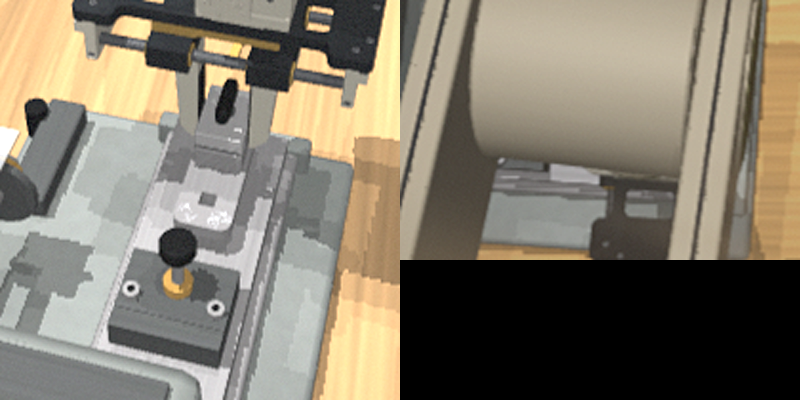

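The crop shows the jaw held level, its tongue ahead of the bridge and roughly in line with it. The tongue tip is at crop (205,215) and the bridge at (175,300). The top camera is blocked by the arm. I'll measure the tongue against the bridge from the side-view depth.

```bash
cat > m.py <<'E'
from h import *
import sys
def meas(f,zt):
    Q=cloud("side",np.load(f)).reshape(-1,3)*1000
    Q=Q[~np.isnan(Q[:,0])]
    a=np.radians(-3.65); X=np.array([np.cos(a),np.sin(a)]);Y=np.array([-np.sin(a),np.cos(a)])
    r=Q[:,:2]-[506,86]; mx,my,z=r@X,r@Y,Q[:,2]
    def lat(n,m):
        q=np.c_[mx,my][m].astype(np.float32); rc=cv2.minAreaRect(q); pc=np.percentile
        print(n,len(q),"z",np.median(z[m]).round(1),"x",pc(q[:,0],[1,99]).round(1),"y",pc(q[:,1],[0.5,99.5]).round(1),"rect",np.round(rc[0],1),np.round(rc[1],1),round(rc[2],1))
    lat("bridge",(abs(z-82.5)<3)&(abs(mx)<45)&(my>-5)&(my<75))
    lat("tongue",(abs(z-zt)<3)&(abs(mx)<25)&(my>-62)&(my<0))
    lat("table",(abs(z-59)<2.5)&(abs(mx)<48)&(my>-140)&(my<90))
    lat("knob",(z>118)&(z<150)&(np.hypot(mx,my-27)<18))
    m=(abs(mx)<20)&(my>-55)&(my<-20)&(z>70); print("z hist",np.percentile(z[m],[5,25,50,75,95]).round(1))
    m=(abs(mx)<7)&(my<-75)&(my>-115)&(z>zt+20)&(z<zt+60); lat("wing/vice",m)
meas(sys.argv[1],float(sys.argv[2]))
E
python3 m.py pics/side1.npy 90
```

```text
bridge 2196 z 82.0 x [-36.3  34.5] y [ 5.1 64.1] rect [-0.7 34.5] [60.5 72.3] 89.8
tongue 362 z 87.7 x [-23.   15.5] y [-61.8 -18.1] rect [ -3.5 -39.4] [39.5 45. ] 0.2
table 3252 z 58.6 x [-43.6  41.7] y [-130.4   84.5] rect [ -0.7 -24.4] [221.7  86.3] 89.9
knob 353 z 130.8 x [-12.   10.2] y [16.9 38.7] rect [-1. 28.] [23.3 22.3] 20.9
z hist [ 87.3 360.8 438.4 478.  504.4]
wing/vice 223 z 135.9 x [-6.8  6.8] y [-113.4  -75.2] rect [ -0.  -94.6] [39.1 13.8] 89.6
```

```bash
python3 -m pendant '[{"translation":[0,1,3],"twist":[0,0,-0.001],"grip":-1},{"translation":[0,1,3],"twist":[0,0,-0.001],"grip":-1},{"translation":[0,0.8,3],"twist":[0,0,-0.001],"grip":-1},{"translation":[0,0,3],"twist":[0,0,0],"grip":-1},{"translation":[0,0,2],"twist":[0,0,0],"grip":-1},{"translation":[0,0,1],"twist":[0,0,0],"grip":-1},{"translation":[0,0,0.5],"twist":[0,0,0],"grip":-1},{"translation":[0,0,0],"twist":[0,0,0],"grip":-1},{"translation":[0,0,0],"twist":[0,0,0],"grip":-1},{"translation":[0,0,0],"twist":[0,0,0],"grip":-1}]' >/dev/null
python3 - <<'E'
from h import *
go(500.5,-3,82,-3.65)
snap('side','side2')
E
python3 m.py pics/side2.npy 71
```

```text
10.25 tcp [ 0.5011 -0.0069  0.0841] F [-0.3 -0.3 -6.4] op 0.03384075169262156
[[ 0.064  0.998 -0.002]
 [ 0.998 -0.064 -0.001]
 [-0.001 -0.002 -1.   ]]
shift [ 3.84 -0.84  2.15] twist [-0.0021  0.0009 -0.    ] q [-0.12 -0.03  1.9  -0.    1.27 -0.05]
bridge 2187 z 82.0 x [-36.3  34.5] y [ 5.5 63.9] rect [-0.7 34.4] [61.  72.1] 90.0
tongue 693 z 69.9 x [-20.   19.5] y [-61.6 -18.4] rect [ -0.2 -39.9] [43.9 40.4] 89.5
table 3054 z 58.6 x [-43.6  41.7] y [-131.3   84.2] rect [ -0.7 -24.4] [220.7  86.3] 89.9
knob 350 z 131.0 x [-12.1  10.1] y [16.5 38.8] rect [-0.6 27.6] [22.8 23.7] 32.5
z hist [290.8 361.6 438.2 477.7 503.5]
wing/vice 272 z 118.1 x [-6.9  6.4] y [-114.2  -75.1] rect [ -0.2 -94.9] [39.8 13.8] 89.0
```

```bash
python3 -m pendant '[{"translation":[0,-0.4,0.5],"twist":[-0.001,0,0],"grip":-1},{"translation":[0,0,0.5],"twist":[-0.001,0,0],"grip":-1},{"translation":[0,0,0.5],"twist":[0,0,0],"grip":-1},{"translation":[0,0,0.3],"twist":[0,0,0],"grip":-1},{"translation":[0,0,0],"twist":[0,0,0],"grip":-1},{"translation":[0,0,0],"twist":[0,0,0],"grip":-1},{"translation":[0,0,0],"twist":[0,0,0],"grip":-1},{"translation":[0,0,0],"twist":[0,0,0],"grip":-1},{"translation":[0,0,0],"twist":[0,0,0],"grip":-1},{"translation":[0,0,0],"twist":[0,0,0],"grip":-1}]'
```

```text
t: 11.3
tool_pos: [0.501, -0.0069, 0.0829]
orientation: [2.29, 2.149, 0.0]
force: [0.5, -0.0, -4.8]
opening: 0.0339
```

```bash
python3 -m pendant '[{"translation":[0,0,0.5],"twist":[0,0,0],"grip":-1},{"translation":[0,0,0],"twist":[0,0,0],"grip":-1},{"translation":[0,0,0.5],"twist":[0,0,0],"grip":-1},{"translation":[0,0,0],"twist":[0,0,0],"grip":-1},{"translation":[0,0,0.5],"twist":[0,0,0],"grip":-1},{"translation":[0,0,0],"twist":[0,0,0],"grip":-1},{"translation":[0,0,0],"twist":[0,0,0],"grip":-1},{"translation":[0,0,0],"twist":[0,0,0],"grip":-1},{"translation":[0,0,0],"twist":[0,0,0],"grip":-1},{"translation":[0,0,0],"twist":[0,0,0],"grip":-1}]'
```

```text
t: 12.3
tool_pos: [0.5012, -0.0068, 0.0828]
orientation: [2.29, 2.149, 0.0]
force: [-3.2, 1.1, 0.4]
opening: 0.0337
```

```bash
python3 -m pendant '[{"translation":[2,0,0],"twist":[0,0,0],"grip":-1},{"translation":[3,0,0],"twist":[0,0,0],"grip":-1},{"translation":[3,0,0],"twist":[0,0,0],"grip":-1},{"translation":[3,0,0],"twist":[0,0,0],"grip":-1},{"translation":[3,0,0],"twist":[0,0,0],"grip":-1},{"translation":[3,0,0],"twist":[0,0,0],"grip":-1},{"translation":[2,0,0],"twist":[0,0,0],"grip":-1},{"translation":[0,0,0],"twist":[0,0,0],"grip":-1},{"translation":[0,0,0],"twist":[0,0,0],"grip":-1},{"translation":[0,0,0],"twist":[0,0,0],"grip":-1}]' >/dev/null
python3 - <<'E'
from h import *
go(504.7,62,83,-3.65)
snap('side','side3')
E
python3 m.py pics/side3.npy 68.5
```

```text
13.3 tcp [0.5039 0.0127 0.0829] F [ 0.3 -2.1 -2.4] op 0.03384284825798997
[[ 0.063  0.998  0.004]
 [ 0.998 -0.063 -0.003]
 [-0.003  0.004 -1.   ]]
shift [49.21 -2.34 -0.23] twist [0.0044 0.003  0.0003] q [-0.07 -0.02  1.9  -0.    1.26 -0.01]
bridge 2176 z 82.0 x [-36.2  34.4] y [ 5.2 64.1] rect [-0.7 34.6] [60.4 72.1] 89.8
tongue 674 z 68.6 x [-18.7  21. ] y [-58.8  -4.6] rect [  1.1 -32.4] [40.4 57. ] 0.8
table 2779 z 58.5 x [-43.6  41.7] y [-132.4   85.1] rect [ -0.9 -24.2] [222.1  86.3] 89.9
knob 353 z 130.8 x [-12.   10.1] y [16.7 38.5] rect [-0.8 27.7] [22.9 23.3] 52.1
z hist [ 92.7 230.3 308.  356.9 390.2]
wing/vice 107 z 117.7 x [-6.8  5.6] y [-96.3 -75.3] rect [ -0.5 -86. ] [21.3 13.1] 88.6
```

```bash
python3 -m pendant '[{"translation":[0,-0.8,0],"twist":[0.002,0.001,0],"grip":-1},{"translation":[0,-0.7,0],"twist":[0.002,0.001,0],"grip":-1},{"translation":[0,-0.3,0],"twist":[0,0.001,0],"grip":-1},{"translation":[0,0,0],"twist":[0,0,0],"grip":-1},{"translation":[1,0,0],"twist":[0,0,0],"grip":-1},{"translation":[1,0,0],"twist":[0,0,0],"grip":-1},{"translation":[1,0,0],"twist":[0,0,0],"grip":-1},{"translation":[0,0,0],"twist":[0,0,0],"grip":-1},{"translation":[0,0,0],"twist":[0,0,0],"grip":-1},{"translation":[0,0,0],"twist":[0,0,0],"grip":-1}]' >/dev/null
python3 - <<'E'
from h import *
go(504.7,62,83,-3.65)
snap('side','side4')
E
python3 m.py pics/side4.npy 68.5|grep -E "tong|brid"
```

```text
14.35 tcp [0.5023 0.0159 0.0829] F [-0.1 -2.6 -3. ] op 0.03377357428188992
[[ 0.064  0.998  0.   ]
 [ 0.998 -0.064  0.   ]
 [ 0.     0.    -1.   ]]
shift [46.15 -0.55 -0.12] twist [ 0.0004 -0.0003 -0.0001] q [-0.07 -0.02  1.9   0.    1.26 -0.01]
bridge 2188 z 82.0 x [-36.2  34.4] y [ 5.4 63.9] rect [-0.7 34.5] [72.2 60.1] 0.2
tongue 641 z 68.6 x [-20.4  19. ] y [-59.5  -4.4] rect [ -0.6 -32.3] [40.1 58.9] 0.2
```

```bash
python3 -m pendant '[{"translation":[2,-0.1,0],"twist":[0,0,0],"grip":-1},{"translation":[2,-0.1,0],"twist":[0,0,0],"grip":-1},{"translation":[2,-0.1,0],"twist":[0,0,0],"grip":-1},{"translation":[2,-0.1,0],"twist":[0,0,0],"grip":-1},{"translation":[2,-0.1,0],"twist":[0,0,0],"grip":-1},{"translation":[1,0,0],"twist":[0,0,0],"grip":-1},{"translation":[0,0,0],"twist":[0,0,0],"grip":-1},{"translation":[0,0,0],"twist":[0,0,0],"grip":-1},{"translation":[0,0,0],"twist":[0,0,0],"grip":-1},{"translation":[0,0,0],"twist":[0,0,0],"grip":-1}]' >/dev/null
python3 - <<'E'
from h import *
go(504.7,62,83,-3.65)
E
```

```text
15.4 tcp [0.5024 0.0264 0.0829] F [-0.7 -3.4 -2.7] op 0.033551415489433405
[[ 0.064  0.998  0.   ]
 [ 0.998 -0.064 -0.003]
 [-0.003  0.    -1.   ]]
shift [35.63  0.04 -0.21] twist [ 0.0002  0.0027 -0.0004] q [-0.05 -0.02  1.9  -0.    1.26  0.02]
```

```bash
python3 -m pendant '[{"translation":[2,0.2,0],"twist":[0,0.001,0],"grip":-1},{"translation":[2,0.1,0],"twist":[0,0.001,0],"grip":-1},{"translation":[2,0.1,0],"twist":[0,0,0],"grip":-1},{"translation":[2,0,0],"twist":[0,0,0],"grip":-1},{"translation":[2,0,0],"twist":[0,0,0],"grip":-1},{"translation":[2,0,0],"twist":[0,0,0],"grip":-1},{"translation":[0,0,0],"twist":[0,0,0],"grip":-1},{"translation":[0,0,0],"twist":[0,0,0],"grip":-1},{"translation":[0,0,0],"twist":[0,0,0],"grip":-1},{"translation":[0,0,0],"twist":[0,0,0],"grip":-1}]' >/dev/null
python3 - <<'E'
from h import *
go(504.7,62,83,-3.65)
E
```

```text
16.4 tcp [0.5033 0.0353 0.083 ] F [ 0.4 -4.6 -2.7] op 0.034010391442737445
[[ 0.066  0.998 -0.001]
 [ 0.998 -0.066 -0.006]
 [-0.006 -0.    -1.   ]]
shift [26.75 -0.31 -0.2 ] twist [-0.0005  0.0062 -0.0019] q [-0.03 -0.02  1.9  -0.01  1.26  0.04]
```

```bash
python3 -m pendant '[{"translation":[2,0,0],"twist":[0,0.002,0],"grip":-1},{"translation":[2,0,0],"twist":[0,0.002,0],"grip":-1},{"translation":[2,0,0],"twist":[0,0.002,0],"grip":-1},{"translation":[2,0,0],"twist":[0,0.001,0],"grip":-1},{"translation":[2,0,0],"twist":[0,0.001,0],"grip":-1},{"translation":[2,0,0],"twist":[0,0.001,0],"grip":-1},{"translation":[2,0,0],"twist":[0,0.001,0],"grip":-1},{"translation":[0,0,0],"twist":[0,0,0],"grip":-1},{"translation":[0,0,0],"twist":[0,0,0],"grip":-1},{"translation":[0,0,0],"twist":[0,0,0],"grip":-1}]' >/dev/null
python3 - <<'E'
from h import *
go(504.7,62,83,-3.65)
E
```

```text
17.4 tcp [0.5038 0.0457 0.0829] F [-0.9 -4.  -4. ] op 0.033957637783689626
[[ 0.067  0.998 -0.001]
 [ 0.998 -0.067 -0.002]
 [-0.002 -0.001 -1.   ]]
shift [16.36 -0.2  -0.17] twist [-0.0011  0.0024 -0.003 ] q [-0.01 -0.01  1.89 -0.    1.26  0.06]
```

```bash
python3 -m pendant '[{"translation":[2,0,0],"twist":[0,0.001,-0.001],"grip":-1},{"translation":[2,0,0],"twist":[0,0.001,-0.001],"grip":-1},{"translation":[2,0,0],"twist":[0,0.001,0],"grip":-1},{"translation":[2,0,0],"twist":[0,0.001,0],"grip":-1},{"translation":[2,0,0],"twist":[0,0.001,0],"grip":-1},{"translation":[2,0,0],"twist":[0,0.001,0],"grip":-1},{"translation":[1,0,0],"twist":[0,0.001,0],"grip":-1},{"translation":[0,0,0],"twist":[0,0,0],"grip":-1},{"translation":[0,0,0],"twist":[0,0,0],"grip":-1},{"translation":[0,0,0],"twist":[0,0,0],"grip":-1}]' >/dev/null
python3 - <<'E'
from h import *
go(504.7,62,83,-3.65)
E
```

```text
18.4 tcp [0.5044 0.0546 0.0829] F [ 0.3 -2.4 -3.5] op 0.03351508773561113
[[ 0.066  0.998 -0.002]
 [ 0.998 -0.066 -0.003]
 [-0.003 -0.002 -1.   ]]
shift [ 7.45 -0.18 -0.14] twist [-0.0016  0.0026 -0.0019] q [ 0.01 -0.01  1.89 -0.    1.26  0.07]
```

```bash
python3 -m pendant '[{"translation":[1.2,0,0],"twist":[0,0.001,-0.001],"grip":-1},{"translation":[1.2,0,0],"twist":[0,0.001,-0.001],"grip":-1},{"translation":[1.2,0,0],"twist":[0,0.001,0],"grip":-1},{"translation":[1.2,0,0],"twist":[0,0,0],"grip":-1},{"translation":[1.2,0,0],"twist":[0,0,0],"grip":-1},{"translation":[1.2,0,0],"twist":[0,0,0],"grip":-1},{"translation":[1.2,0,0],"twist":[0,0,0],"grip":-1},{"translation":[1.2,0,0],"twist":[0,0,0],"grip":-1},{"translation":[1.2,0,0],"twist":[0,0,0],"grip":-1},{"translation":[1.2,0,0],"twist":[0,0,0],"grip":-1}]' >/dev/null
python3 - <<'E'
from h import *
go(504.7,62,83,-3.65)
E
```

```text
19.4 tcp [0.5049 0.0612 0.083 ] F [-1.4 -6.4 -1. ] op 0.03350518254752802
[[ 0.065  0.998 -0.003]
 [ 0.998 -0.065 -0.009]
 [-0.009 -0.002 -1.   ]]
shift [ 0.81 -0.21  0.04] twist [-0.0024  0.009  -0.0011] q [ 0.03 -0.    1.88 -0.01  1.27  0.09]
```

```bash
python3 -m pendant '[{"translation":[1.2,0,0],"twist":[0,0.002,0],"grip":-1},{"translation":[1.2,0,0],"twist":[0,0.002,0],"grip":-1},{"translation":[1.2,0,0],"twist":[0,0.002,0],"grip":-1},{"translation":[1.2,0,0],"twist":[0,0.002,0],"grip":-1},{"translation":[1.2,0,0],"twist":[0,0.002,0],"grip":-1},{"translation":[1.2,0,0],"twist":[0,0.002,0],"grip":-1},{"translation":[1.2,0,0],"twist":[0,0.002,0],"grip":-1},{"translation":[1.2,0,0],"twist":[0,0.002,0],"grip":-1},{"translation":[1.2,0,0],"twist":[0,0.002,0],"grip":-1},{"translation":[1.2,0,0],"twist":[0,0.002,0],"grip":-1}]' >/dev/null
python3 - <<'E'
from h import *
go(504.7,62,83,-3.65)
E
```

```text
20.4 tcp [0.5049 0.0617 0.0832] F [-0.5 -9.2 -1.9] op 0.0338232995821275
[[ 0.066  0.998 -0.005]
 [ 0.998 -0.066 -0.008]
 [-0.008 -0.004 -1.   ]]
shift [ 0.34 -0.2   0.16] twist [-0.004   0.0085 -0.0028] q [ 0.03 -0.    1.88 -0.01  1.27  0.1 ]
```

```bash
python3 -m pendant '[{"translation":[1.5,0,0],"twist":[0,0.002,0],"grip":-1},{"translation":[1.8,0,0],"twist":[0,0.002,0],"grip":-1},{"translation":[1.8,0,0],"twist":[0,0.002,0],"grip":-1},{"translation":[1.8,0,0],"twist":[0,0.002,0],"grip":-1},{"translation":[1.8,0,0],"twist":[0,0.002,0],"grip":-1},{"translation":[1.8,0,0],"twist":[0,0.002,0],"grip":-1},{"translation":[1.8,0,0],"twist":[0,0.002,0],"grip":-1},{"translation":[1.8,0,0],"twist":[0,0.002,0],"grip":-1},{"translation":[1.8,0,0],"twist":[0,0.002,0],"grip":-1},{"translation":[1.8,0,0],"twist":[0,0.002,0],"grip":-1}]' >/dev/null
python3 - <<'E'
from h import *
go(504.7,62,83,-3.65)
snap('side','side5')
E
python3 m.py pics/side5.npy 68.5
```

```text
21.4 tcp [0.5049 0.0618 0.0837] F [ -2.7 -12.8  -2. ] op 0.033710128649382526
[[ 0.068  0.998 -0.008]
 [ 0.997 -0.069 -0.018]
 [-0.018 -0.007 -1.   ]]
shift [ 0.16 -0.21  0.75] twist [-0.0066  0.0181 -0.0049] q [ 0.03  0.    1.88 -0.02  1.27  0.11]
bridge 2219 z 82.1 x [-36.3  34.5] y [-0.7 64.1] rect [-0.7 30.6] [68.1 72.1] 89.8
tongue 38 z 69.1 x [-21.  -17.7] y [-24.2  -4.1] rect [-19.3 -14.4] [20.5  3.3] 89.1
table 2032 z 58.6 x [-43.7  41.7] y [-113.9   84.6] rect [ -0.7 -15.8] [204.   86.4] 89.9
knob 354 z 130.9 x [-12.1  10. ] y [17.  38.7] rect [-0.9 28. ] [23.2 22.5] 23.6
z hist [102.6 115.2 502.  504.9 506. ]
  return _methods._mean(a, axis=axis, dtype=dtype,
  ret = ret.dtype.type(ret / rcount)
Traceback (most recent call last):
  File "m.py", line 17, in <module>
    meas(sys.argv[1],float(sys.argv[2]))
    ~~~~^^^^^^^^^^^^^^^^^^^^^^^^^^^^^^^^
  File "m.py", line 16, in meas
    m=(abs(mx)<7)&(my<-75)&(my>-115)&(z>zt+20)&(z<zt+60); lat("wing/vice",m)
                                                          ~~~^^^^^^^^^^^^^^^
  File "m.py", line 10, in lat
    print(n,len(q),"z",np.median(z[m]).round(1),"x",pc(q[:,0],[1,99]).round(1),"y",pc(q[:,1],[0.5,99.5]).round(1),"rect",np.round(rc[0],1),np.round(rc[1],1),round(rc[2],1))
                                                    ~~^^^^^^^^^^^^^^^
IndexError: index -1 is out of bounds for axis 0 with size 0
```

Home is felt: the force rises steeply (9 to 13 N within 0.1 mm) at 68.6 mm of travel, where the camera predicted about 68. I'll ease off and level the tool.

```bash
python3 -m pendant '[{"translation":[0.5,0,0.2],"twist":[-0.002,0.006,-0.002],"grip":-1},{"translation":[0.5,0,0.2],"twist":[-0.002,0.006,-0.002],"grip":-1},{"translation":[0.5,0,0.2],"twist":[-0.002,0.006,-0.001],"grip":-1},{"translation":[0.5,0,0.2],"twist":[-0.002,0.006,0],"grip":-1},{"translation":[0.5,0,0],"twist":[0,0.006,0],"grip":-1},{"translation":[0.5,0,0],"twist":[0,0.006,0],"grip":-1},{"translation":[0,0,0],"twist":[0,0,0],"grip":-1},{"translation":[0,0,0],"twist":[0,0,0],"grip":-1},{"translation":[0,0,0],"twist":[0,0,0],"grip":-1},{"translation":[0,0,0],"twist":[0,0,0],"grip":-1}]' >/dev/null
python3 - <<'E'
from h import *
go(504.7,62,83,-3.65)
E
```

```text
22.45 tcp [0.5049 0.0619 0.0829] F [ 0.3 -4.4 -3.7] op 0.03385761101534272
[[ 0.064  0.998  0.002]
 [ 0.998 -0.064  0.014]
 [ 0.014  0.001 -1.   ]]
shift [ 0.14 -0.16 -0.12] twist [ 0.0011 -0.014  -0.    ] q [ 0.01 -0.01  1.89  0.01  1.26  0.07]
```

```bash
python3 -m pendant '[{"translation":[0.5,0,0],"twist":[0,-0.005,0],"grip":-1},{"translation":[0.5,0,0],"twist":[0,-0.004,0],"grip":-1},{"translation":[0.5,0,0],"twist":[0,-0.002,0],"grip":-1},{"translation":[0,0,0],"twist":[0,0,0],"grip":-1},{"translation":[0,0,0],"twist":[0,0,0],"grip":-1},{"translation":[0,0,0],"twist":[0,0,0],"grip":0.2},{"translation":[0,0,0],"twist":[0,0,0],"grip":0.6},{"translation":[0,0,0],"twist":[0,0,0],"grip":1},{"translation":[0,0,0],"twist":[0,0,0],"grip":1},{"translation":[0,0,0],"twist":[0,0,0],"grip":1}]' >/dev/null
python3 - <<'E'
from h import *
go(504.7,62,220,-3.65)
E
```

```text
23.45 tcp [0.5064 0.0642 0.0848] F [0.3 0.6 0.6] op 0.06912379183236503
[[ 0.063  0.998  0.004]
 [ 0.998 -0.063  0.003]
 [ 0.003  0.004 -1.   ]]
shift [  -1.9    -0.97 -135.24] twist [ 0.004  -0.0032  0.0003] q [ 0.02 -0.01  1.88  0.    1.26  0.09]
```

```bash
python3 -m pendant '[{"translation":[0,0,0],"twist":[0,0,0],"grip":1},{"translation":[0,0,-5],"twist":[0,0,0],"grip":1},{"translation":[0,0,-15],"twist":[0,0,0],"grip":1},{"translation":[0,0,-20],"twist":[0,0,0],"grip":1},{"translation":[0,0,-20],"twist":[0,0,0],"grip":1},{"translation":[0,0,-20],"twist":[0,0,0],"grip":1},{"translation":[0,0,-20],"twist":[0,0,0],"grip":1},{"translation":[-10,0,-15],"twist":[0,0,0],"grip":1},{"translation":[-20,0,0],"twist":[0,0,0],"grip":1},{"translation":[-20,0,0],"twist":[0,0,0],"grip":1}]' >/dev/null
python3 - <<'E'
from h import *
go(507.7,113,170,-3.65)
snap('side','side6')
E
python3 m.py pics/side6.npy 68.5 2>&1|head -5
python3 - <<'E'
from h import *
a=cv2.imread('pics/side6.png')[200:450,180:440]
cv2.imwrite('pics/c6.png',cv2.convertScaleAbs(cv2.resize(a,None,fx=2.3,fy=2.3,interpolation=2),alpha=1.5))
Q=cloud("side",np.load('pics/side6.npy')).reshape(-1,3)*1000
a=np.radians(-3.65);X=np.array([np.cos(a),np.sin(a)]);Y=np.array([-np.sin(a),np.cos(a)])
r=Q[:,:2]-[506,86];mx,my,z=r@X,r@Y,Q[:,2]
for n,z0,z1 in(("vice",100,106),("wing",116,124)):
    m=(abs(mx)<24)&(my>-75)&(my<5)&(z>z0)&(z<z1);q=np.c_[mx,my][m].astype(np.float32);print(n,len(q),np.median(z[m]),cv2.minAreaRect(q))
E
```

```text
24.45 tcp [0.5037 0.0148 0.2146] F [0.3 0.7 0.4] op 0.09300950980819275
[[ 0.06   0.998  0.011]
 [ 0.998 -0.06   0.004]
 [ 0.004  0.011 -1.   ]]
shift [98.03 -2.33 45.04] twist [ 0.0108 -0.0044  0.0039] q [-0.08 -0.14  1.77  0.    1.51 -0.02]
  return _methods._mean(a, axis=axis, dtype=dtype,
  ret = ret.dtype.type(ret / rcount)
bridge 2212 z 82.0 x [-36.2  34.5] y [-1.2 64.2] rect [-0.7 30.4] [72.3 68.2] 0.1
vice 610 102.53980395305379 ((-1.0348749160766602, -24.34122657775879), (48.89645767211914, 34.3310661315918), 89.14411926269531)
wing 185 119.55339500236606 ((-1.377408742904663, -23.587684631347656), (35.723960876464844, 10.129549980163574), 88.40550231933594)
```

View pics/c6.png

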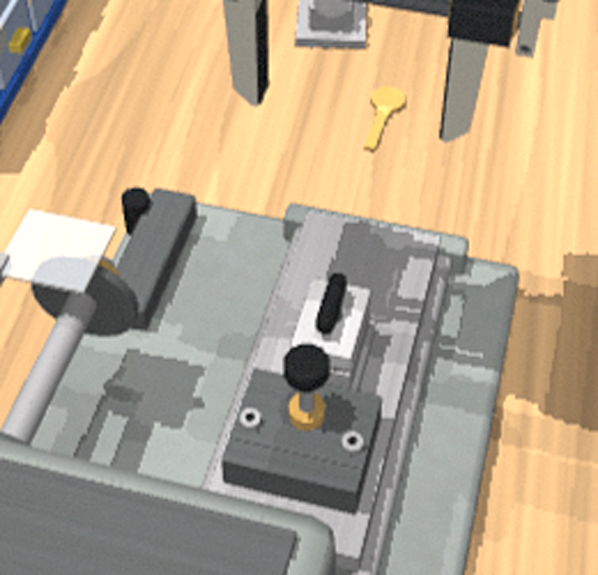

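The view shows the jaw seated flat on the table under the bridge, with its vice top at z≈104 and its y at -24.3, where home is -29+5=-24. The knob is up at crop (305,365), and the spare and key are undisturbed. I'll shut the fingers and move over the knob.

```bash
python3 -m pendant '[{"translation":[5,0,0],"twist":[0.003,-0.001,0],"grip":-1},{"translation":[10,0,0],"twist":[0.003,-0.001,0.001],"grip":-1},{"translation":[15,0,2],"twist":[0.002,-0.001,0.001],"grip":-1},{"translation":[15,0,4],"twist":[0.002,0,0.001],"grip":-1},{"translation":[15,0,5],"twist":[0,0,0],"grip":-1},{"translation":[15,0,6],"twist":[0,0,0],"grip":-1},{"translation":[10,0,6],"twist":[0,0,0],"grip":-1},{"translation":[5,0,6],"twist":[0,0,0],"grip":-1},{"translation":[3,0,4],"twist":[0,0,0],"grip":-1},{"translation":[0,0,0],"twist":[0,0,0],"grip":-1}]' >/dev/null
python3 - <<'E'
from h import *
go(508.2,113.2,133,-3.65)
E
```

```text
25.5 tcp [0.5096 0.1178 0.1839] F [ 0.   0.5 -1. ] op 0.017561254464173302
[[ 0.062  0.998  0.002]
 [ 0.998 -0.062  0.002]
 [ 0.002  0.002 -1.   ]]
shift [-4.79 -1.17 50.93] twist [ 0.0018 -0.0017  0.0017] q [ 0.13 -0.06  1.75  0.    1.45  0.19]
```

```bash
python3 -m pendant '[{"translation":[-2,-0.5,5],"twist":[0,0,0],"grip":-1},{"translation":[-2,-0.5,5],"twist":[0,0,0],"grip":-1},{"translation":[-1,0,5],"twist":[0,0,0],"grip":-1},{"translation":[0,0,5],"twist":[0,0,0],"grip":-1},{"translation":[0,0,5],"twist":[0,0,0],"grip":-1},{"translation":[0,0,5],"twist":[0,0,0],"grip":-1},{"translation":[0,0,4],"twist":[0,0,0],"grip":-1},{"translation":[0,0,2],"twist":[0,0,0],"grip":-1},{"translation":[0,0,0],"twist":[0,0,0],"grip":-1},{"translation":[0,0,0],"twist":[0,0,0],"grip":-1}]' >/dev/null
python3 - <<'E'
from h import *
go(508.2,113.2,133,-3.65)
E
```

```text
26.5 tcp [0.5084 0.1104 0.1448] F [ 0.3 -0.7  0.4] op 0.0005131027421895998
[[ 0.065  0.998  0.002]
 [ 0.998 -0.065  0.001]
 [ 0.001  0.002 -1.   ]]
shift [ 2.78 -0.39 11.83] twist [ 0.0018 -0.0011 -0.0014] q [ 0.11 -0.04  1.8   0.    1.38  0.18]
```

```bash
python3 -m pendant '[{"translation":[1,0,2],"twist":[0,0,0],"grip":-1},{"translation":[1,0,2],"twist":[0,0,0],"grip":-1},{"translation":[0.5,0,2],"twist":[0,0,0],"grip":-1},{"translation":[0,0,2],"twist":[0,0,0],"grip":-1},{"translation":[0,0,1.5],"twist":[0,0,0],"grip":-1},{"translation":[0,0,1.5],"twist":[0,0,0],"grip":-1},{"translation":[0,0,1.5],"twist":[0,0,0],"grip":-1},{"translation":[0,0,1.5],"twist":[0,0,0],"grip":-1},{"translation":[0,0,1.5],"twist":[0,0,0],"grip":-1},{"translation":[0,0,1.5],"twist":[0,0,0],"grip":-1}]' >/dev/null
python3 - <<'E'
from h import *
go(508.2,113.2,123,-3.65)
E
```

```text
27.5 tcp [0.5093 0.1134 0.1281] F [ 0.  -0.4  2.2] op 0.0004442892388275768
[[ 0.065  0.998  0.004]
 [ 0.998 -0.065  0.001]
 [ 0.002  0.004 -1.   ]]
shift [-0.3  -1.06  5.1 ] twist [ 0.0035 -0.0015 -0.0011] q [ 0.12 -0.02  1.82  0.    1.35  0.18]
```

The knob is at 128.1, 5 mm down and past the 2 mm false stop, so the pin is in the hole. I'll keep going to the end stop.

```bash
python3 -m pendant '[{"translation":[0,0,1.5],"twist":[0,0,0],"grip":-1},{"translation":[0,0,1.5],"twist":[0,0,0],"grip":-1},{"translation":[0,0,1.5],"twist":[0,0,0],"grip":-1},{"translation":[0,0,1.5],"twist":[0,0,0],"grip":-1},{"translation":[0,0,1.5],"twist":[0,0,0],"grip":-1},{"translation":[0,0,1.5],"twist":[0,0,0],"grip":-1},{"translation":[0,0,1.5],"twist":[0,0,0],"grip":-1},{"translation":[0,0,1.5],"twist":[0,0,0],"grip":-1},{"translation":[0,0,1.5],"twist":[0,0,0],"grip":-1},{"translation":[0,0,1.5],"twist":[0,0,0],"grip":-1}]' >/dev/null
python3 - <<'E'
from h import *
go(508.2,113.2,123,-3.65)
E
```

```text
28.5 tcp [0.5094 0.1135 0.1231] F [-8.9 -1.2 16.4] op 0.00039399418112113615
[[ 0.064  0.998  0.005]
 [ 0.998 -0.064  0.001]
 [ 0.001  0.005 -1.   ]]
shift [-0.34 -1.2   0.09] twist [ 0.0046 -0.001  -0.0004] q [ 0.12 -0.02  1.82  0.    1.34  0.18]
```

It is at the stop: z=123.1 with force rising to 16 N. I'll retract upward and check.

```bash
python3 -m pendant '[{"translation":[0,0,-3],"twist":[0,0,0],"grip":-1},{"translation":[0,0,-10],"twist":[0,0,0],"grip":-1},{"translation":[0,0,-15],"twist":[0,0,0],"grip":-1},{"translation":[0,0,-15],"twist":[0,0,0],"grip":-1},{"translation":[0,0,-15],"twist":[0,0,0],"grip":-1},{"translation":[0,0,-15],"twist":[0,0,0],"grip":-1},{"translation":[-10,0,-15],"twist":[0,0,0],"grip":-1},{"translation":[-20,0,-5],"twist":[0,0,0],"grip":-1},{"translation":[-30,0,0],"twist":[0,0,0],"grip":-1},{"translation":[-30,0,0],"twist":[0,0,0],"grip":-1}]' >/dev/null
python3 - <<'E'
from h import *
st()
snap('side','side7')
a=cv2.imread('pics/side7.png')[200:450,180:440]
cv2.imwrite('pics/c7.png',cv2.convertScaleAbs(cv2.resize(a,None,fx=2.3,fy=2.3,interpolation=2),alpha=1.5))
Q=cloud("side",np.load('pics/side7.npy')).reshape(-1,3)*1000
a=np.radians(-3.65);X=np.array([np.cos(a),np.sin(a)]);Y=np.array([-np.sin(a),np.cos(a)])
r=Q[:,:2]-[506,86];mx,my,z=r@X,r@Y,Q[:,2]
for n,z0,z1,y0,y1 in(("vice",100,106,-75,5),("wing",116,124,-75,5),("knob",112,140,14,42)):
    m=(abs(mx)<24)&(my>y0)&(my<y1)&(z>z0)&(z<z1);q=np.c_[mx,my][m].astype(np.float32);print(n,len(q),np.median(z[m]),cv2.minAreaRect(q))
E
```

```text
29.5 tcp [0.5056 0.0244 0.2301] F [ 0.3 -0.3 -0. ] op 0.0006171367484976541
[[ 0.058  0.998  0.014]
 [ 0.998 -0.058  0.002]
 [ 0.003  0.014 -1.   ]]
vice 660 102.56223728634295 ((-0.8159942626953125, -24.12143325805664), (34.24093246459961, 50.008689880371094), 0.4332728981971741)
wing 181 119.8340977526331 ((-1.1954607963562012, -24.183542251586914), (37.01018524169922, 9.856148719787598), 88.85306549072266)
knob 324 121.02791704609012 ((-0.869969367980957, 27.306671142578125), (21.08635139465332, 23.029720306396484), 15.070732116699219)
```

View pics/c7.png

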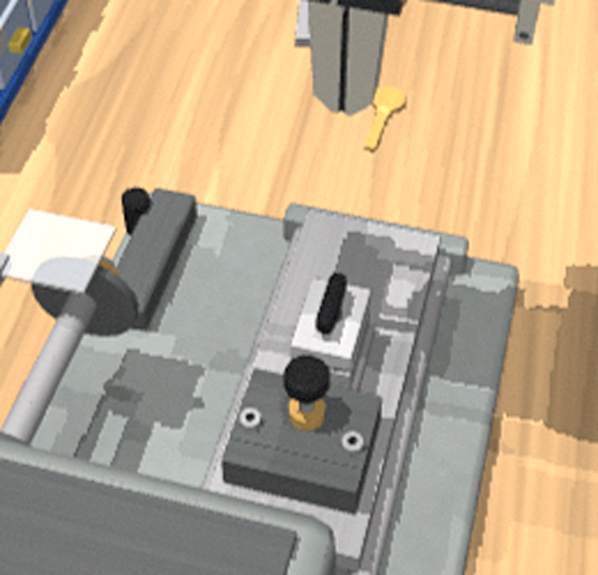

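The knob (crop (305,380)) went from 130.9 to 121.0 by the camera, 9.9 mm of travel. The jaw sits at y=-24.1, flat, and the robot is clear of everything.

```bash
python3 -c "
from plant import robot
print(robot.close_job())"
```

```text
the job is handed in; nothing more can be done
None
```

The jaw is fitted and locked. It was set flat on the table and slid under the bridge until it was home. I then let go and pushed the plunger fully down, and handed the job in at 29.5 s.

- **Home:** the jaw stopped after 68.6 mm of travel, against about 68 mm predicted from the camera. The force there rose from 9 to 13 N within 0.1 mm. The jaw now sits at y ≈ -24.1 mm, which matches the bridge shift of about +5 mm that I measured, and it is flat on the table.
- **Plunger:** by the camera the knob went down 9.9 mm. The tool met a firm stop at z = 123.1 mm with about 16 N vertically and 9 N sideways (about 19 N in all).
- **Forces:** the readings at the end of each move stayed under 20 N. I have no readings in between, so brief peaks are not known.
- **Other parts:** the key blank looks unmoved in the last picture. The spare jaw was mostly hidden there; the picture before it showed it in place.
- **Disagreements:** while pushing home, the tool tilted by up to about 1° and was levelled before I let go. When the gripper opened it sprang about 2 mm, but the jaw stayed in place. The side camera reads about 1.5 to 2 mm low in z, so I used differences and the known heights.

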